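# Seat a support post in a stand base with a concealed socket

### The job

Take the plain straight post out of the wooden storage block and fit it into the socket of the grey stand base, fully home, with its collar resting flat on the black plate, and let go. The socket is closed flush by a black spring-loaded dust plug and lies only roughly in the middle of the black plate, so feel for it with the post's spigot until it drops in. Leave the other two posts in the storage block.

Things in the scene. Friction and masses are not known exactly. Their poses are not given: they have to be found in the camera images.
- post_grip (a point): Plain straight steel post, upright, 100 mm tall: from below a round spigot 20 mm across, 30 long, tip bevelled 2 mm; a collar 36 across, 6 thick; a plain column 26 across, 64 tall, flat top. 0.27 to 0.4 kg. Point on its axis at the middle of the column: 68 mm above the tip, 38 above the collar's underside, 32 below the top; z up along the post. Starts in any hole of the storage block, collar resting on it.
- base: Grey stand base fixed to the bench, 150 mm (its x) by 200 mm (its y), rim 48 mm high, with a square recess of 92 mm in its middle, 4 mm deep, whose floor is a flat black plate 44 mm above the bench. Origin on the bench under the centre of the recess; z up. With the post fully home the collar's underside lies on the plate, so the middle of its column is 82 mm above the bench.
- recess (a point): Centre of the recess, on the black plate. The blind socket lies up to 6 mm from here along the base's x and up to 6 mm along its y, different each time: a round hole 23 mm across, 40 deep, rim bevelled 1.5 mm, filled flush by a round black dust plug that looks like the plate, on a spring (0.7 N at the top, 1.2 N at the bottom), which the post pushes down; its weight is enough.
- block: Storage block of pale wood fixed to the bench, 66 mm (its x) by 226 mm (its y), 45 mm high, with three upright holes 24 mm across in a row along its y, at -80, 0 and +80 mm. Origin on the bench under its middle; z up. The three posts stand in them in any order, spigots 30 mm deep; there is most room to grip a post across the block, along its x.
- ballpost_center (a point): Another steel post, to be left alone: the same spigot and collar, a thin column 14 mm across and a ball of 32 mm on top, 111 mm tall in all. Point on its axis 55 mm above its spigot's tip.
- stub_center (a point): A third steel post, to be left alone: the same spigot and collar, and a short mushroom head 34 mm across, 74 mm tall in all. Point on its axis 37 mm above its spigot's tip.
Things that resemble listed ones, but are neither listed nor needed, are in the scene too. What is shaped like the part that bears post_grip but turquoise is not meant.

How it is judged:
At the end, for the whole second after the job is handed in: The plain post stands in the socket of the stand base, the middle of its column 78 to 84.5 mm above the bench (home is 82 mm, the collar on the plate), within 12 mm of the recess's centre along each side, upright within 0.06 rad and let go; the other two posts are within 15 mm of where they started (x of post_grip in the frame of base between -0.012 and 0.012 m and y of post_grip in the frame of base between -0.012 and 0.012 m and z of post_grip in the frame of base between 0.078 and 0.0845 m and angle between post_grip's own z axis and vertical below 0.06 rad and contact force between the fingers and anything else below 0.1 N and distance of each of ballpost_center, stub_center from where it was at the start of the episode below 0.015 m); the robot touches nothing.
It fails at once if one of the other two posts is pulled out of the storage block (moved more than 25 mm) (distance of any of ballpost_center, stub_center from where it was at the start of the episode above 0.025 m).
It also fails if it takes over 58 s, if anything falls off the work surface, if the arm or the gripper's body presses on something with over 40 N, if the wrist force passes 120 N, or if a joint passes its speed limit or range.

### The arm

A 6-joint arm with a two-finger parallel gripper is mounted at the origin on the work surface. World frame = base frame: x ahead of the robot, y to its left, z up, the work surface at z = 0. Lengths are in m, angles in rad, forces in N, time in s.
With the tool pointing down it reaches from about 0.3 to 0.875 m from the base axis. Payload 4.2 kg.
Tool frame: the origin (TCP) lies on the centre line of the jaws, within the pads' length; the fingertips stand bot.tip_reach ahead of it and the grasp point (between the pads) lies 3 mm ahead of it (bot.tip_reach is the distance from the TCP to the fingertips, in m); y points along the fingers, z is the direction in which the jaws open and shut, and the axes are right-handed (so a half turn about y gives the same grasp; the last joint's range is limited). The gripper opens to 85 mm and grips with 20 to 120 N. Pads are 22 mm wide; open, the fingers measure 114 mm over their backs; the gripper's body (76 mm by 85 mm) begins 54 mm behind the grasp point. The pads swing forward as they close: fully open they stand 13 mm farther back than shut.
Start: joints at [-1.234, 0.32, 1.565, -0, 1.257, -0.02], TCP at [0.201, -0.539, 0.253] pointing down, gripper open.
Joint ranges: [-3.11, 3.11], [-0.84, 2.01], [0.21, 2.61], [-1.34, 4.49], [0.05, 2.63], [-2.56, 2.56]. Speed limits (rad/s): [2.57, 2.57, 3.14, 3.14, 3.14, 3.14].

### API

Orientations are given as [roll, pitch, yaw] about the fixed x, y, z axes, in that order (R = Rz(yaw) Ry(pitch) Rx(roll)).
In Python, from rig import bot gives the robot as it stands.
- The arm moves only by the shell command python3 -m creep 'ROWS'. ROWS is text: rows parted by semicolons, each of 7 numbers parted by spaces: the shift along the tool's x, y, z in cm, then the turn, a rotation vector about the tool's x, y, z in degrees, then the finger opening in cm, from 0 to 8.54. A call has 1 to 20 rows; each row shifts and turns the commanded pose from where the row before left it, along the tool's axes as they then stand; what a row does not reach is not made up. A row lasts 1/12 s, in which the tool goes at most 41.7 mm and 7.16 degrees, less where a joint would pass 70% of its speed; a pose out of reach is approached as far as the arm can. A call with a gripper value outside its range is refused whole. The fingers move at their own pace and stop on an object; the grip force is fixed at half the most. Time passes only in rows, so rows that do not move let the fingers close. It gives the time, the measured TCP pose, the force and the opening at its end, in the units of the state.
- bot.observe(): the state, without advancing time (a new reading comes with each control period).
- bot.grab_frame(name): name is "scene" or "top"; returns a dict with "image" (400x640x3 uint8, red, green, blue), "fx", "fy", "cx", "cy" (pixels), "k1" (the pictures are not rectified: a ray, as slopes to the right and down, at radius r is drawn at 1 + k1 r^2 times it, then the intrinsics apply), "xyz" and "rotation" of the camera in the world. Camera axes: x right, y up, looking along -z (the intrinsics and any distortion apply to the point x, -y, -z); pixel columns grow to the right and rows downward; lengths in m; the calibration is good to about 2 mm. A picture is of the moment at which its call begins. There is no depth.
- bot.finish_job(): hands the job in, once; it reports no verdict.
The state is a dict: "t": time; "joints": joint angles; "joint_vel": joint speeds; "tau": joint torques, N m; "tool_pos": TCP position; "orientation": TCP orientation; "ft_force": force on the tool from outside, world axes, zero at the start; "wrist_torque": the same for the moment, N m; "gripper_width": opening from 0.0 (shut) to 1.0 (fully open).
Only numpy, scipy, OpenCV 4.12 (cv2) and the standard library are available. Lean on these libraries where they do the work, as an engineer would, in place of code of your own. Each camera call takes 0.05 s, during which the arm holds its last target. There are 200 camera calls.

## Working session

There is one attempt and no reset: what is moved stays moved. The work goes in short steps, Python scripts to look and compute and a shell command to move; the robot and the scene stay as the last step left them, time stands still between calls to the robot, and variables do not carry over. Pictures are saved under pics/ and viewed, about 8 in all and at most 12, crops included, and the job is handed in when it is done.

```bash
ls; mkdir -p pics; python3 - <<'E'
from rig import bot
import cv2
print(bot.observe(), bot.tip_reach)
for n in("scene","top"):
    f=bot.grab_frame(n); cv2.imwrite(f"pics/{n}0.png",f["image"][...,::-1]); print({k:v for k,v in f.items() if k!="image"})
E
```

```text
pics
{'t': 0.0, 'joints': array([-1.23399901e+00,  3.20229693e-01,  1.56569246e+00, -2.10207312e-06,
        1.25739736e+00, -1.99745485e-02]), 'joint_vel': array([-0.00165848, -0.00054567,  0.00151263, -0.00102604,  0.00022061,
        0.00135911]), 'tau': array([ 2.14089458e-03, -4.15514338e+01, -2.34160352e+01,  3.49861020e-04,
        8.18140106e-03, -5.48778303e-07]), 'tool_pos': array([ 0.20068404, -0.53836025,  0.25251274]), 'orientation': array([-1.57252289e+00,  3.24928894e-05, -2.78482017e+00]), 'ft_force': array([ 0.2304608 , -0.50404743,  0.48713323]), 'wrist_torque': array([ 0.00268193, -0.01927583, -0.03550379]), 'gripper_width': 1.002635656771956} 0.022
{'fx': 462.37193069675595, 'fy': 462.37193069675595, 'cx': 323.02507790515153, 'cy': 194.97583334650128, 'k1': -0.07396831856751324, 'xyz': array([0.88192206, 0.72337852, 0.66249582]), 'rotation': array([ 0.94627806, -0.01482337,  2.62742254])}
{'fx': 395.0746448872271, 'fy': 395.0746448872271, 'cx': 321.68511934904467, 'cy': 191.95109347106344, 'k1': -0.024197153415197986, 'xyz': array([0.44492865, 0.04920615, 0.83270984]), 'rotation': array([ 0.07750848, -0.03722605, -1.57036303])}
```

View pics/scene0.png

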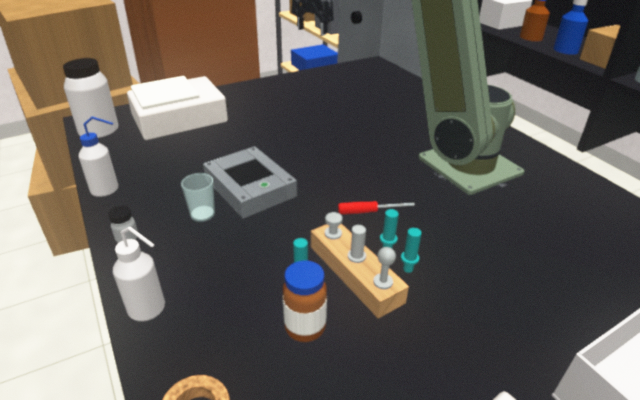

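View pics/top0.png

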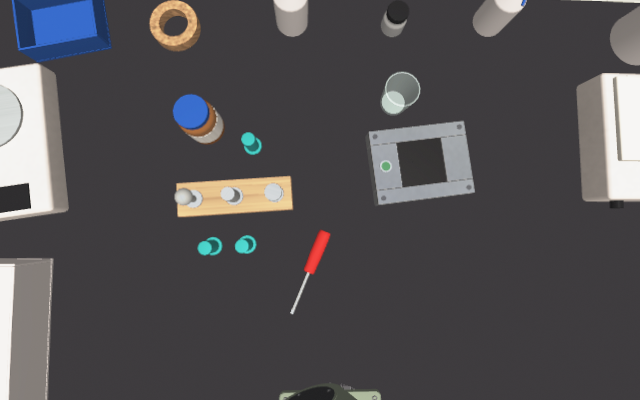

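The top view shows the three posts in the wooden block: ball post (184,197), plain post (228,194) and mushroom stub (273,191). The three turquoise posts at (249,140), (205,247) and (242,245) are decoys. Only the middle one in the block has a plain grey column with a flat top. The base recess is near (421,162). I'll confirm with an enlarged crop.

```bash
cat > h.py <<'E'
import numpy as np, cv2
from scipy.spatial.transform import Rotation as R
from rig import bot
def ray(f,u,v):
    K=np.array([[f["fx"],0,f["cx"]],[0,f["fy"],f["cy"]],[0,0,1.]])
    p=cv2.undistortPoints(np.array([[[u,v]]],float),K,np.array([f["k1"],0,0,0.]))[0,0]
    return R.from_euler("xyz",f["rotation"]).apply([p[0],-p[1],-1.])
def at(f,u,v,z):
    d=ray(f,u,v); c=np.array(f["xyz"]); return c+d*(z-c[2])/d[2]
def crop(f,x0,y0,x1,y1,s,name):
    cv2.imwrite(name,cv2.resize(f["image"][y0:y1,x0:x1,::-1],None,fx=s,fy=s,interpolation=cv2.INTER_CUBIC))
E
python3 - <<'E'
from h import *
f=bot.grab_frame("top"); g=bot.grab_frame("scene")
a=cv2.resize(f["image"][165:230,165:305],None,fx=5.6,fy=4.5*5.6/4.5*0+5.6*0+4.6*0+5.6,interpolation=cv2.INTER_CUBIC)[:300,:784]
crop(f,165,165,305,225,5,"pics/a.png");crop(g,300,200,420,320,5,"pics/b.png");crop(f,360,110,480,210,5,"pics/c.png")
A=cv2.imread("pics/a.png");C=cv2.imread("pics/c.png")
o=np.zeros((800,700,3),np.uint8);o[:300,:700]=A;o[300:800,:600]=C
cv2.imwrite("pics/d.png",cv2.resize(o,None,fx=.75,fy=.75,interpolation=cv2.INTER_AREA))
E
```

```text
(no output)
```

View pics/d.png

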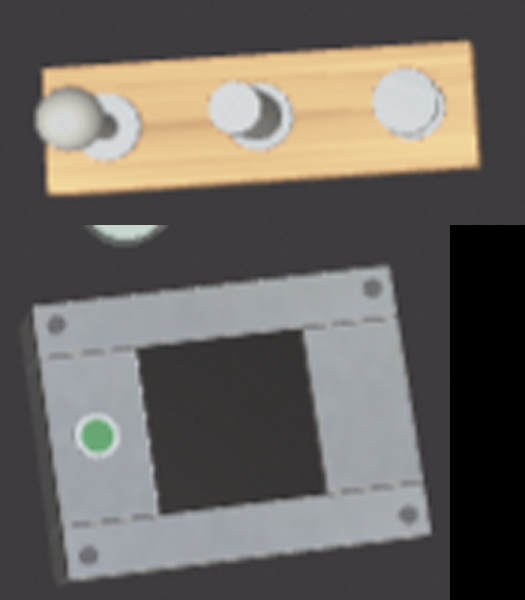

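View pics/b.png

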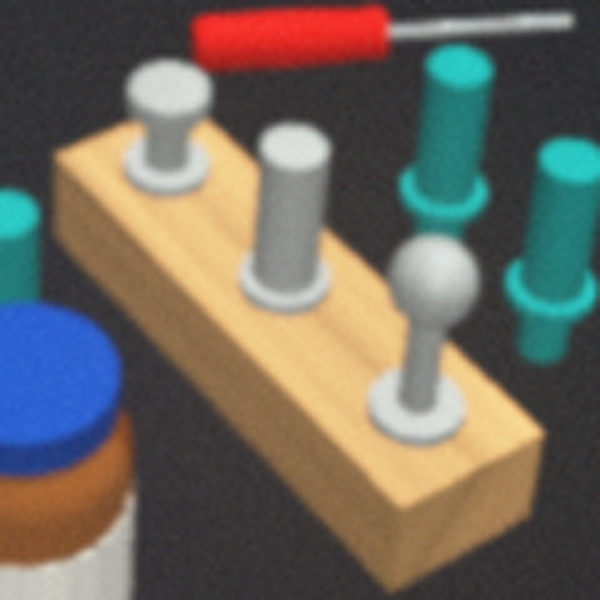

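Confirmed: the plain grey column in the middle of the block, scene (357,240), top (228,194). Next, the positions.

```bash
python3 - <<'E'
from h import *
f=bot.grab_frame("top"); g=bot.grab_frame("scene")
p=lambda x,y,z,ox,oy:at(f,(x+.5)/3.75-.5+ox,(y+.5)/3.75-.5+oy,z)
np.set_printoptions(precision=4,suppress=True)
print("top",p(235,108,.115,165,165),"scene",at(g,300+294/5,200+146/5,.115), "collar",p(264,116,.051,165,165))
B=np.array([p(x,y,.045,165,165) for x,y in[(43,68),(471,41),(480,166),(47,194)]]);print(B,B.mean(0),[np.linalg.norm(B[i]-B[i-1]) for i in range(4)])
e=B[1]+B[2]-B[0]-B[3];print("block y dir deg",np.degrees(np.arctan2(-e[1],-e[0])))
for z,P in((.048,[(33,80),(389,40),(431,308),(70,355)]),(.048,[(136,124),(303,104),(327,267),(159,289)])):
    Q=np.array([p(x,y,z,360,110) for x,y in P]);print(Q,Q.mean(0),[np.linalg.norm(Q[i]-Q[i-1]) for i in range(4)]);e=Q[1]+Q[2]-Q[0]-Q[3];print(np.degrees(np.arctan2(-e[1],-e[0])))
print("teal tops",[at(f,u,v,.1) for u,v in[(249,140),(205,247),(242,245)]], "jar",at(f,191,112,.1))
E
```

```text
top [0.4975 0.1934 0.115 ] scene [0.4962 0.191  0.115 ] collar [0.498 0.191 0.051]
[[0.5235 0.309  0.045 ]
 [0.5389 0.0829 0.045 ]
 [0.4721 0.0777 0.045 ]
 [0.4569 0.305  0.045 ]] [0.4979 0.1936 0.045 ] [np.float64(0.06666143568206477), np.float64(0.22655450796866475), np.float64(0.06690847161556163), np.float64(0.22776901454401402)]
block y dir deg 93.86053991707124
[[ 0.6303 -0.0748  0.048 ]
 [ 0.6548 -0.2717  0.048 ]
 [ 0.5073 -0.2906  0.048 ]
 [ 0.4815 -0.0933  0.048 ]] [ 0.5685 -0.1826  0.048 ] [np.float64(0.1499561563596908), np.float64(0.19842003866925154), np.float64(0.14868573517049902), np.float64(0.19896438104858924)]
97.27058350596776
[[ 0.6067 -0.1307  0.048 ]
 [ 0.6186 -0.2228  0.048 ]
 [ 0.5294 -0.2338  0.048 ]
 [ 0.5171 -0.1418  0.048 ]] [ 0.5679 -0.1823  0.048 ] [np.float64(0.09032991060905823), np.float64(0.09288314598705236), np.float64(0.08993838086894917), np.float64(0.09281243400722489)]
97.4989076270254
teal tops [array([0.5989, 0.158 , 0.1   ]), array([0.4003, 0.2351, 0.1   ]), array([0.404 , 0.1679, 0.1   ])] jar [0.6514 0.2672 0.1   ]
```

```bash
python3 -m creep '-2.66 0.2 -2.9 0 0 0 8;-2.66 0.2 -2.9 0 0 0 8;-2.66 0.2 -2.9 0 0 0 8;-2.66 0.2 -2.9 0 0 0 8;-2.66 0.2 -2.9 0 0 0 8;-2.66 0.2 -2.9 0 0 0 8;-2.66 0.2 -2.9 0 0 0 8;-2.66 0.2 -2.9 0 0 0 8;-2.66 0.2 -2.9 0 0 0 8;-2.66 0.2 -2.9 0 0 0 8;-2.66 0.2 -2.9 0 0 0 8;-2.66 0.2 -2.9 0 0 0 8;-2.66 0.2 -2.9 0 0 0 8;-2.66 0.2 -2.9 0 0 0 8;-2.66 0.2 -2.9 0 0 0 8;-2.66 0.2 -2.9 0 0 0 8;-2.66 0.2 -2.9 0 0 0 8;-2.66 0.2 -2.9 0 0 0 8;-2.66 0.2 -2.9 0 0 0 8;-2.66 0.2 -2.9 0 0 0 8'
python3 -m creep '0 0 0 0 -6.68 0 8;0 0 0 0 -6.68 0 8;0 0 0 0 -6.68 0 8;0 0 0 0 -6.68 0 8;0 0 0 0 -6.68 0 8;0 0 0 0 -6.68 0 8;0 0 0 0 -6.68 0 8;0 0 0 0 -6.68 0 8;0 0 0 0 -6.68 0 8;0 0 0 0 -6.68 0 8;0 0 0 0 -6.68 0 8;0 0 0 0 0 0 8;0 0 0 0 0 0 8'
```

```text
t: 1.97
tool_pos: [0.4971, 0.1926, 0.2132]
orientation: [-1.571, 0.0, -2.784]
ft_force: [-0.3, -0.1, 0.5]
gripper_width: 0.937
t: 3.05
tool_pos: [0.4967, 0.1905, 0.2133]
orientation: [-1.571, -0.0, -1.505]
ft_force: [0.7, 0.3, -0.2]
gripper_width: 0.936
```

```bash
python3 -m creep '-0.15 0.7 0.05 0 0 0 8;0 2 0 0 0 0 7;0 2 0 0 0 0 6.5;0 2 0 0 0 0 6;0 2 0 0 0 0 6;0 2 0 0 0 0 6;0 1.5 0 0 0 0 6;0 0.5 0 0 0 0 6;0 0 0 0 0 0 6;0 0 0 0 0 0 6'
python3 - <<'E'
from h import *
f=bot.grab_frame("scene");g=bot.grab_frame("top")
crop(f,290,130,430,330,3,"pics/e1.png");crop(g,170,130,300,260,3,"pics/e2.png")
a=cv2.imread("pics/e1.png");b=cv2.imread("pics/e2.png");o=np.zeros((600,810,3),np.uint8);o[:,:420]=a;o[:390,420:]=b;cv2.imwrite("pics/e.png",o[:,:800])
E
```

```text
t: 3.88
tool_pos: [0.4974, 0.1922, 0.0865]
orientation: [-1.57, 0.0, -1.503]
ft_force: [-0.4, -0.6, 0.0]
gripper_width: 0.699
```

View pics/e.png

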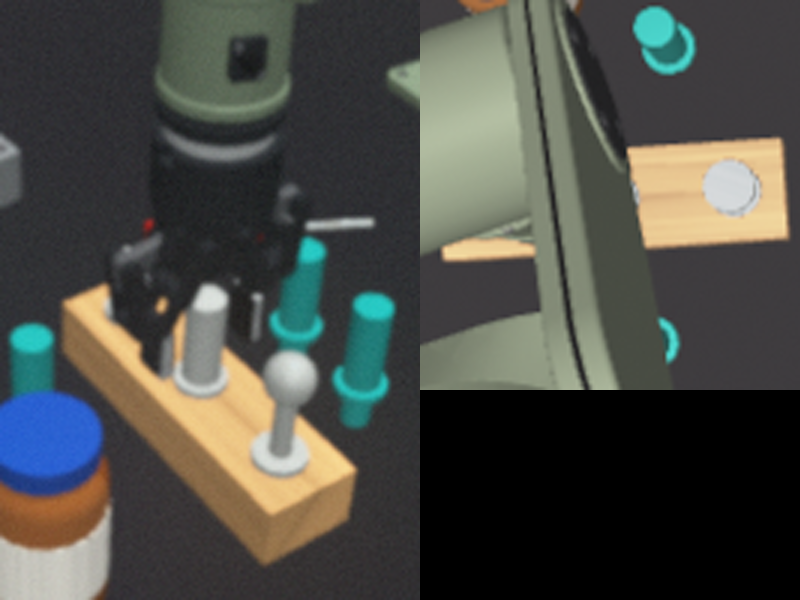

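The plain post (205,335 in the crop) stands between the two pads, clear of its neighbours. I'll close and lift.

```bash
python3 -m creep '0 0 0 0 0 0 2;0 0 0 0 0 0 2;0 0 0 0 0 0 2;0 0 0 0 0 0 2;0 0 0 0 0 0 2;0 0 0 0 0 0 2;0 0 0 0 0 0 2;0 0 0 0 0 0 2;0 0 0 0 0 0 2'
python3 -m creep '0 -0.5 0 0 0 0 2;0 -1 0 0 0 0 2;0 -2 0 0 0 0 2;0 -2 0 0 0 0 2;0 -2 0 0 0 0 2;0 0 0 0 0 0 2;0 0 0 0 0 0 2'
```

```text
t: 4.73
tool_pos: [0.4973, 0.1921, 0.0871]
orientation: [-1.57, 0.0, -1.502]
ft_force: [-2.0, 0.1, 6.8]
gripper_width: 0.287
t: 5.32
tool_pos: [0.4975, 0.1921, 0.1621]
orientation: [-1.569, 0.0, -1.502]
ft_force: [0.1, -1.1, -3.5]
gripper_width: 0.292
```

```bash
python3 -m creep '2 0 0.2 0 0 0 2;3.6 0 0.43 0 0 0 2;3.6 0 0.43 0 0 0 2;3.6 0 0.43 0 0 0 2;3.6 0 0.43 0 0 0 2;3.6 0 0.43 0 0 0 2;3.6 0 0.43 0 0 0 2;3.6 0 0.43 0 0 0 2;3.6 0 0.43 0 0 0 2;3.6 0 0.43 0 0 0 2;2 0 0.3 0 0 0 2;1.46 0 0.14 0 0 0 2;1 0 0 0 0 0 2;0.5 0 0 0 0 0 2;0.5 0 0 0 -1.8 0 2;0 0 0 0 -1.8 0 2;0 0 0 0 0 0 2;0 0 0 0 0 0 2'
python3 -m creep '0 1 0 0 0 0 2;0 1 0 0 0 0 2;0 1 0 0 0 0 2;0 0.5 0 0 0 0 2;0 0 0 0 0 0 2;0 0 0 0 0 0 2'
python3 - <<'E'
from h import *
f=bot.grab_frame("scene");g=bot.grab_frame("top");print(bot.observe()["tool_pos"],bot.observe()["ft_force"],bot.observe()["wrist_torque"])
crop(f,180,60,320,230,3,"pics/e1.png");crop(g,360,110,480,210,3,"pics/e2.png")
a=cv2.imread("pics/e1.png");b=cv2.imread("pics/e2.png");o=np.zeros((510,780,3),np.uint8);o[:,:420]=a;o[:300,420:]=b;cv2.imwrite("pics/f.png",o)
E
```

```text
t: 6.82
tool_pos: [0.5691, -0.2014, 0.161]
orientation: [-1.572, 0.001, -1.439]
ft_force: [0.1, 0.2, -2.7]
gripper_width: 0.286
t: 7.32
tool_pos: [0.5692, -0.2024, 0.1256]
orientation: [-1.572, 0.001, -1.439]
ft_force: [0.0, -0.1, -2.0]
gripper_width: 0.29
[ 0.56973476 -0.20273583  0.12656821] [ 2.28836902e-03  6.20406057e-02 -2.92583318e+00] [-0.07623097  0.00415494 -0.02469698]
```

View pics/f.png

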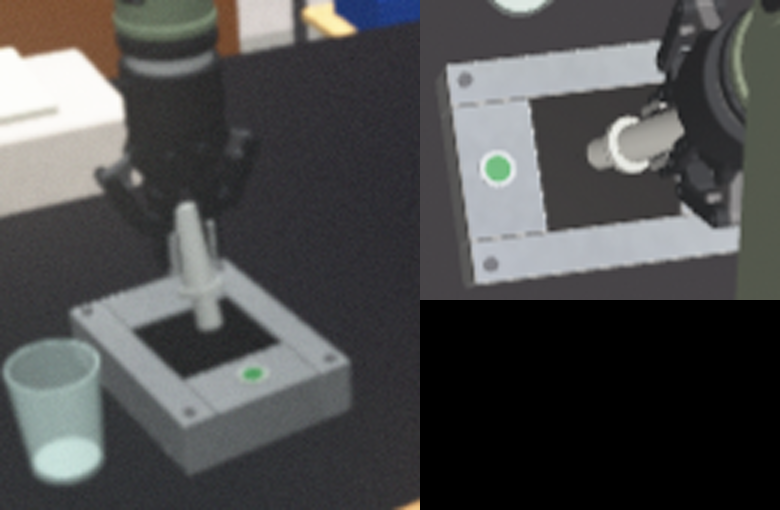

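Two things are off: my rows overshot y by 2 cm, and the post has tilted about the jaw axis. The spigot tip at top-view px (420,161) leans toward the green dot. I'll triangulate the tilt.

```bash
cat >> h.py <<'E'
def tri(f,a,g,b):
    d1,d2=ray(f,*a),ray(g,*b);c1,c2=np.array(f["xyz"]),np.array(g["xyz"])
    s=np.linalg.lstsq(np.c_[d1,-d2],c2-c1,rcond=None)[0];p,q=c1+s[0]*d1,c2+s[1]*d2
    return (p+q)/2,np.linalg.norm(p-q)
E
python3 - <<'E'
from h import *
np.set_printoptions(precision=4,suppress=True)
f=bot.grab_frame("top");g=bot.grab_frame("scene")
T,e=tri(f,(420,161),g,(249.3,168.3));C,e2=tri(f,(430,157.7),g,(245.7,154.3))
print(T,e,C,e2,np.linalg.norm(C-T))
o=bot.observe();M=R.from_euler("xyz",o["orientation"]);P=o["tool_pos"];print(P,M.inv().apply([T-P,C-P]),M.as_matrix())
for n,p in(("T",T),("C",C)):
    v=M.inv().apply(P-p);print(n,"angle about tool z",np.degrees(np.arctan2(v[0],-v[1])))
v=M.inv().apply(C-T);print(np.degrees(np.arctan2(v[0],-v[1])),v)
E
```

```text
[ 0.5674 -0.1752  0.0635] 0.0006258550236565669 [ 0.569  -0.185   0.0976] 0.0019816990880540414 0.03557603142280384
[ 0.5698 -0.2028  0.1268] [[-0.0277  0.0633  0.0011]
 [-0.0177  0.0292  0.0015]] [[ 0.1308  0.0011  0.9914]
 [-0.9914 -0.0005  0.1308]
 [ 0.0007 -1.      0.0011]]
T angle about tool z 23.641228493948393
C angle about tool z 31.259151447259438
16.328376457747 [ 0.01   -0.0341  0.0004]
```

```bash
python3 -m creep '-0.4 -0.4 0 0 0 0 2;-0.4 -0.4 0 0 0 0 2;-0.35 0 0 0 0 0 2;0 0 0 0 0 -4 2;0 0 0 0 0 -4 2;0 0 0 0 0 -4 2;0 0 0 0 0 -4 2;0 0 0 0 0 0 2;0 0 0 0 0 0 2'
python3 - <<'E'
from h import *
f=bot.grab_frame("scene");g=bot.grab_frame("top")
crop(f,210,100,290,200,6,"pics/e1.png");crop(g,370,120,470,210,3,"pics/e2.png")
a=cv2.imread("pics/e1.png");b=cv2.imread("pics/e2.png");o=np.zeros((600,780,3),np.uint8);o[:,:480]=a;o[:270,480:]=b;cv2.imwrite("pics/g.png",o)
E
```

```text
t: 8.27
tool_pos: [0.5678, -0.1899, 0.1344]
orientation: [-1.571, -0.278, -1.438]
ft_force: [0.5, -0.4, -3.4]
gripper_width: 0.293
```

View pics/g.png

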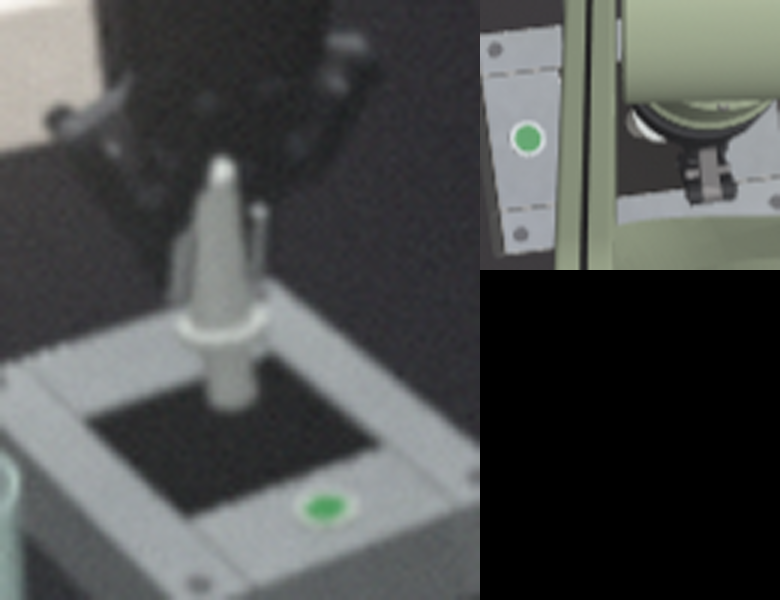

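```bash
cat >> h.py <<'E'
def proj(f,p):
    q=R.from_euler("xyz",f["rotation"]).inv().apply(np.array(p)-f["xyz"]);x,y=q[0]/-q[2],-q[1]/-q[2];r=1+f["k1"]*(x*x+y*y)
    return np.array([f["fx"]*x*r+f["cx"],f["fy"]*y*r+f["cy"]])
E
python3 - <<'E'
from h import *
from scipy.optimize import least_squares
np.set_printoptions(precision=4,suppress=True)
f=bot.grab_frame("top");g=bot.grab_frame("scene");o=bot.observe();print(o["tool_pos"],o["orientation"])
M1=R.from_euler("xyz",[-1.572,.001,-1.439]);P1=np.array([.5698,-.2028,.1268]);M2=R.from_euler("xyz",o["orientation"]);P2=o["tool_pos"]
# model in tool: point at L above tip
def pt(q,L,M,P):
    x,y,z,t=q; return P+M.apply([x+(L-.068)*np.sin(t), y-(L-.068)*np.cos(t), z])
ob=[(g,M1,P1,0,(249.3,168.3)),(g,M1,P1,.033,(245.7,154.3)),(f,M1,P1,0,(420,161)),(f,M1,P1,.033,(430,157.7)),
 (g,M2,P2,0,(210+231/6,100+402/6)),(g,M2,P2,.033,(210+222/6,100+322/6)),(g,M2,P2,.1,(210+222/6,100+168/6))]
res=lambda q:np.r_[np.concatenate([proj(c,pt(q,L,M,P))-uv for c,M,P,L,uv in ob]),(q[2])/.001]
s=least_squares(res,[0,0,0,.2],loss="soft_l1");print(s.x,np.degrees(s.x[3]),s.fun)
a,b=pt(s.x,0,M2,P2),pt(s.x,.1,M2,P2);print("tip",a,"top",b,"tilt",np.degrees((b-a)[:2]/.1))
E
```

```text
[ 0.5682 -0.1918  0.1346] [-1.57   -0.2787 -1.4408]
[-0.0093 -0.0037  0.0004  0.2788] 15.972126862258863 [ 0.4633 -0.621   1.1238  0.4312  0.2432  0.1955 -0.3473  0.3115 -0.2402
 -1.4506  0.181   0.0653 -2.1022  0.4574  0.3977]
tip [ 0.5673 -0.1819  0.0676] top [ 0.5672 -0.1819  0.1676] tilt [-0.0423 -0.0071]
```

The fit gives a consistent 16° tilt in the grip. The post is now upright with its tip 1 mm from the recess centre at z = 0.068. I'll descend gently; world down in tool axes is (-0.275, 0.961, 0).

```bash
python3 -m creep '-0.14 0.48 0 0 0 0 2;-0.14 0.48 0 0 0 0 2;-0.14 0.48 0 0 0 0 2;-0.14 0.48 0 0 0 0 2;0 0 0 0 0 0 2;0 0 0 0 0 0 2'
python3 -m creep '-0.027 0.096 0 0 0 0 2;-0.027 0.096 0 0 0 0 2;0 0 0 0 0 0 2;0 0 0 0 0 0 2'
python3 -m creep '-0.027 0.096 0 0 0 0 2;0 0 0 0 0 0 2;0 0 0 0 0 0 2'
python3 -m creep '-0.027 0.096 0 0 0 0 2;0 0 0 0 0 0 2;0 0 0 0 0 0 2'
```

```text
t: 8.97
tool_pos: [0.5679, -0.1913, 0.1148]
orientation: [-1.571, -0.28, -1.44]
ft_force: [-2.3, 0.9, 3.3]
gripper_width: 0.288
t: 9.3
tool_pos: [0.5688, -0.1908, 0.1137]
orientation: [-1.568, -0.28, -1.441]
ft_force: [-2.1, 3.6, 6.6]
gripper_width: 0.288
t: 9.55
tool_pos: [0.5691, -0.1902, 0.1117]
orientation: [-1.567, -0.278, -1.441]
ft_force: [1.9, 4.5, 1.1]
gripper_width: 0.286
t: 9.8
tool_pos: [0.5691, -0.1901, 0.1103]
orientation: [-1.568, -0.278, -1.441]
ft_force: [1.3, 5.2, 1.4]
gripper_width: 0.287
```

It has gone 4.5 mm below first contact with little vertical force but a +y side force, which suggests the spigot is entering against the wall. I'll ease toward +y and continue.

```bash
python3 -m creep '-0.1 -0.03 0 0 0 0 2;-0.1 -0.03 0 0 0 0 2;0 0 0 0 0 0 2;0 0 0 0 0 0 2'
python3 -m creep '-0.027 0.096 0 0 0 0 2;-0.027 0.096 0 0 0 0 2;0 0 0 0 0 0 2;0 0 0 0 0 0 2'
python3 - <<'E'
from h import *
f=bot.grab_frame("scene");crop(f,210,100,290,200,6,"pics/i.png");print(bot.observe()["wrist_torque"])
E
```

```text
t: 10.13
tool_pos: [0.5683, -0.189, 0.1101]
orientation: [-1.569, -0.279, -1.44]
ft_force: [4.5, 0.6, -2.7]
gripper_width: 0.287
t: 10.47
tool_pos: [0.5682, -0.189, 0.1085]
orientation: [-1.569, -0.279, -1.44]
ft_force: [4.6, 2.6, -0.3]
gripper_width: 0.289
[ 0.72132406 -0.91990489  0.14657407]
```

View pics/i.png

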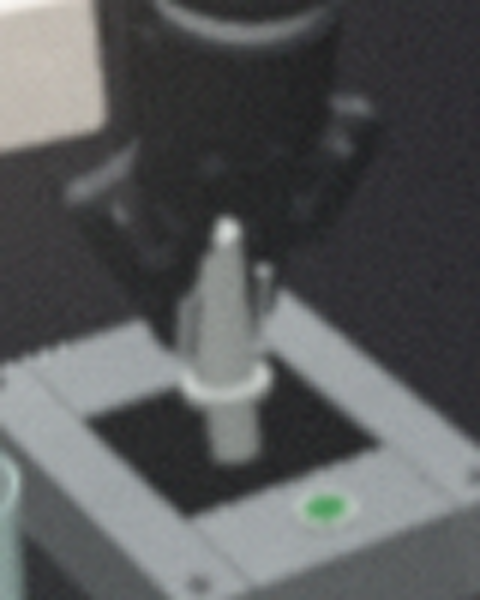

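```bash
python3 - <<'E'
from h import *
from scipy.optimize import least_squares
np.set_printoptions(precision=4,suppress=True)
g=bot.grab_frame("scene")
for nm,pts in (("before",[(0,(231,402)),(.033,(222,322)),(.1,(222,168))]),("now",[(.033,(226,378)),(.1,(228,225)),(0,(234,456))])):
    for x in(.565,.5675,.57):
        s=least_squares(lambda q:np.concatenate([proj(g,[x+q[2]*L*0,q[0]+q[2]*L,q[1]+L])-(210+u/6,100+v/6) for L,(u,v) in pts[:2]+pts[2:]]),[-.18,.06,0])
        print(nm,x,s.x,s.fun*6)
E
```

```text
before 0.565 [-0.1828  0.0657 -0.0021] [ 3.4273 -7.2648  5.9324  1.9632 -7.8138  4.6336]
before 0.5675 [-0.1762  0.0701  0.0077] [ 3.0539 -6.9818  5.8131  2.0885 -7.4032  4.2592]
before 0.57 [-0.1695  0.0744  0.0175] [ 2.6741 -6.6941  5.6909  2.2164 -6.9867  3.8791]
now 0.565 [-0.1832  0.0398 -0.0088] [ 6.4029  0.9341 -9.4977  6.1561  4.972  -7.8999]
now 0.5675 [-0.1765  0.0444  0.0008] [ 6.2907  1.0509 -9.0989  5.8045  4.6144 -7.6363]
now 0.57 [-0.1699  0.0489  0.0105] [ 6.1757  1.17   -8.6943  5.4475  4.2506 -7.3681]
```

```bash
python3 -m creep '-0.05 -0.015 0.1 0 0 0 2;0 0 0.05 0 0 0 2;0 0 0 0 0 0 2;0 0 0 0 0 0 2'
python3 -m creep '-0.027 0.096 0 0 0 0 2;0 0 0 0 0 0 2;0 0 0 0 0 0 2'
python3 -m creep '-0.027 0.096 0 0 0 0 2;0 0 0 0 0 0 2;0 0 0 0 0 0 2'; python3 -c "
from rig import bot;o=bot.observe();print(o['wrist_torque'],o['ft_force'])"
```

```text
t: 10.9
tool_pos: [0.5684, -0.1886, 0.1081]
orientation: [-1.572, -0.279, -1.439]
ft_force: [1.6, 1.3, -0.5]
gripper_width: 0.291
t: 11.15
tool_pos: [0.5684, -0.1884, 0.107]
orientation: [-1.572, -0.279, -1.439]
ft_force: [1.4, 0.4, -1.5]
gripper_width: 0.286
t: 11.4
tool_pos: [0.5685, -0.1884, 0.106]
orientation: [-1.572, -0.279, -1.439]
ft_force: [-0.1, -0.1, -2.7]
gripper_width: 0.289
[ 0.25651772 -0.07272003 -0.03802374] [-0.10438947 -0.10165363 -2.71976815]
```

The forces vanished on the way down, so it's in. Continuing to descend.

```bash
python3 -m creep '-0.055 0.192 0 0 0 0 2;-0.055 0.192 0 0 0 0 2;-0.055 0.192 0 0 0 0 2;0 0 0 0 0 0 2;0 0 0 0 0 0 2'; python3 -m creep '-0.055 0.192 0 0 0 0 2;-0.055 0.192 0 0 0 0 2;-0.055 0.192 0 0 0 0 2;0 0 0 0 0 0 2;0 0 0 0 0 0 2'; python3 -c "
from rig import bot;o=bot.observe();print(o['wrist_torque'],o['ft_force'])"
```

```text
t: 11.82
tool_pos: [0.5689, -0.1882, 0.1]
orientation: [-1.571, -0.279, -1.439]
ft_force: [1.0, 0.5, -3.1]
gripper_width: 0.286
t: 12.23
tool_pos: [0.5692, -0.188, 0.0942]
orientation: [-1.57, -0.279, -1.44]
ft_force: [1.7, 2.8, -2.8]
gripper_width: 0.289
[ 0.79618674 -0.22194672  0.05274167] [ 1.69048924  2.78313515 -2.84636747]
```

```bash
python3 -m creep '-0.09 0.18 0.03 0 0 0 2;-0.055 0.192 0 0 0 0 2;-0.055 0.192 0 0 0 0 2;0 0 0 0 0 0 2;0 0 0 0 0 0 2'; python3 -m creep '-0.055 0.192 0 0 0 0 2;-0.04 0.144 0 0 0 0 2;0 0 0 0 0 0 2;0 0 0 0 0 0 2'; python3 -c "
from rig import bot;o=bot.observe();print(o['wrist_torque'],o['ft_force'])"
```

```text
t: 12.65
tool_pos: [0.5694, -0.1876, 0.0881]
orientation: [-1.57, -0.279, -1.44]
ft_force: [-0.2, 6.1, -0.4]
gripper_width: 0.287
t: 12.98
tool_pos: [0.5695, -0.1875, 0.0864]
orientation: [-1.569, -0.28, -1.44]
ft_force: [-2.0, 8.1, 9.2]
gripper_width: 0.292
[ 1.16008395  0.30545706 -0.05226806] [-2.04522465  8.06719662  9.23054603]
```

```bash
python3 - <<'E'
from h import *
f=bot.grab_frame("scene");crop(f,210,100,290,200,6,"pics/j.png")
E
```

```text
(no output)
```

View pics/j.png

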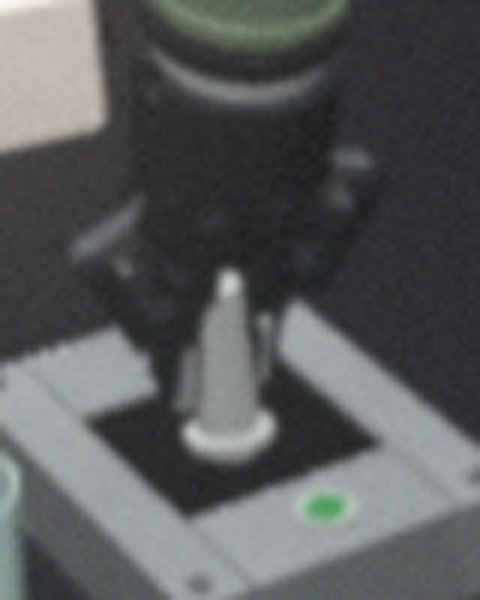

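The collar (230,435) is down at the plate and no spigot is visible. I'll relieve the side force and open slightly so the weight seats it.

```bash
python3 -m creep '-0.07 -0.02 0 0 0 0 2;-0.07 -0.02 0 0 0 0 2;0 0 0 0 0 0 2;0 0 0 0 0 0 2'; python3 -m creep '0 0 0 0 0 0 3;0 0 0 0 0 0 3.5;0 0 0 0 0 0 4;0 0 0 0 0 0 4.5;0 0 0 0 0 0 5;0 0 0 0 0 0 5.5;0 0 0 0 0 0 6;0 0 0 0 0 0 6;0 0 0 0 0 0 6'; python3 -c "
from rig import bot;o=bot.observe();print(o['wrist_torque'],o['ft_force'])"
```

```text
t: 13.37
tool_pos: [0.5695, -0.1872, 0.0864]
orientation: [-1.57, -0.281, -1.439]
ft_force: [-0.3, 3.6, 7.6]
gripper_width: 0.29
t: 14.12
tool_pos: [0.5691, -0.1865, 0.0849]
orientation: [-1.571, -0.279, -1.439]
ft_force: [-0.2, 0.3, -0.0]
gripper_width: 0.697
[ 0.12593193 -0.00306785  0.01462754] [-0.16597853  0.25441295 -0.01750082]
```

```bash
python3 -m creep '0.14 -0.48 0 0 0 0 6;0.28 -0.96 0 0 0 0 6;0.55 -1.92 0 0 0 0 6;0.55 -1.92 0 0 0 0 6;0.55 -1.92 0 0 0 0 6;0.55 -1.92 0 0 0 0 6;0.55 -1.92 0 0 0 0 6;1 0.28 -2 0 0 0 6;2 0.55 -2.5 0 0 0 6;2 0.55 -2.5 0 0 0 6;2 0.55 -2.5 0 0 0 6;2 0.55 -2.5 0 0 0 6;2 0.55 -2.5 0 0 0 6;1 0.28 -1 0 0 0 6;0 0 0 0 0 0 6;0 0 0 0 0 0 6'
python3 - <<'E'
from h import *
f=bot.grab_frame("scene");g=bot.grab_frame("top")
crop(f,200,110,440,310,2,"pics/e3.png");crop(f,210,120,290,200,5,"pics/e1.png");crop(g,370,120,470,210,4,"pics/e2.png");crop(g,170,160,310,220,2,"pics/e4.png")
a,b,c,d=[cv2.imread(f"pics/e{i}.png") for i in(1,2,3,4)]
o=np.zeros((600,800,3),np.uint8);o[:400,:400]=a;o[:360,400:]=b;o[400:,:480]=cv2.resize(c,(480,400))[150:350];o[400:520,490:770]=d;cv2.imwrite("pics/k.png",o)
E
```

```text
t: 15.45
tool_pos: [0.4315, -0.3307, 0.2021]
orientation: [-1.569, -0.28, -1.442]
ft_force: [1.1, 0.4, 0.5]
gripper_width: 0.704
```

View pics/k.png

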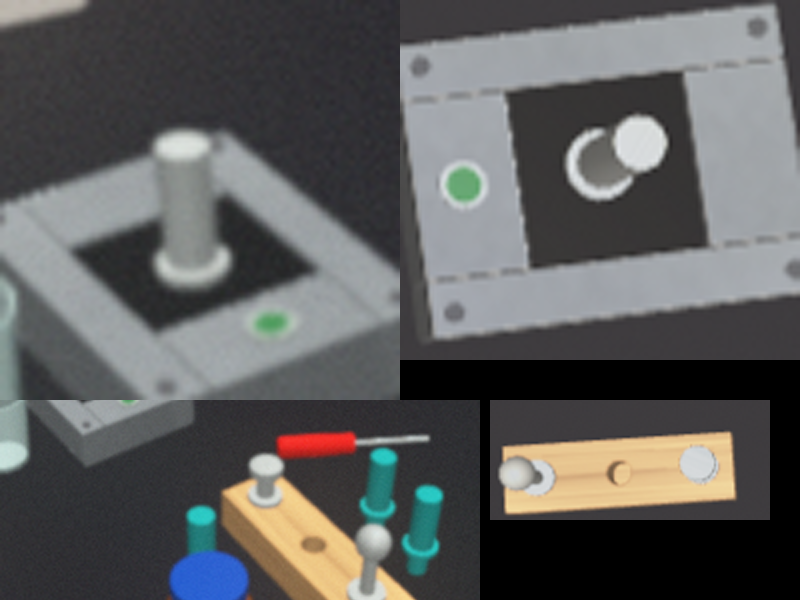

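Post stands in the recess, with collar at (602,163) and top at (639,143). The other two posts are unmoved in the block. Checking tilt and height.

```bash
python3 - <<'E'
from h import *
np.set_printoptions(precision=4,suppress=True)
g=bot.grab_frame("top");f=bot.grab_frame("scene")
ut=(370+639.5/4-100-.5,120+143.5/4-.5);uc=(370+602.5/4-100-.5,120+163.5/4-.5);st=(210+182/5,120+146/5);sc=(210+193/5,120+262/5)
T,e=tri(g,ut,f,st);C,e2=tri(g,uc,f,sc);print(T,e,C,e2)
a,b=at(g,*ut,.114),at(g,*uc,.050);print(a,b,np.degrees((a-b)[:2]/.064))
d=R.from_euler("z",-7.4,degrees=True).apply((a+b)/2-[.5682,-.1825,0]);print(d)
print([at(g,*p,.05) for p in()])
E
```

```text
[ 0.5696 -0.1777  0.1158] 0.00019886562520278722 [ 0.5698 -0.1786  0.0508] 0.0012603699372847835
[ 0.5698 -0.1782  0.114 ] [ 0.5705 -0.1792  0.05  ] [-0.662   0.9242]
[0.0024 0.0035 0.082 ]
[]
```

```bash
python3 -c "
from rig import bot;print(bot.finish_job())"
```

```text
the job is handed in; nothing more can be done
None
```

The plain post is in the stand base's socket, let go, with its collar on the black plate. I handed the job in about 15.5 s into the 58 s allowed.

**Problems on the way**
- My transfer rows overshot by 2 cm, and I corrected that.
- The post tilted about 16° in the jaws, for a reason I did not find. I turned the tool to bring it upright again.
- The first touch landed on the socket's edge. I eased toward the side forces until they vanished and the spigot dropped in. I then lowered the post until it pushed back at about 9 N and opened the jaws.

**Last checks**

| Check | Measured | Target |
|---|---|---|
| Offset from recess centre, along the base's x and y | about 2.4 and 3.5 mm | within 12 mm |
| Lean | about 1.1° (0.02 rad), close to picture noise | below 0.06 rad |
| Top of post above bench | 115.8 mm | 114 mm when home |
| Top of collar above bench | 50.8 mm | 50 mm when home |

- **Height:** both readings are 1–2 mm high, within the camera's 2 mm calibration. They do not prove on their own that the collar is fully flat. Carried down to the middle of the column, they give 83 to 84 mm against the 84.5 mm limit. In the picture the collar looks seated.
- **Other posts and robot:** the other two posts look unmoved in the block. I judged that by eye and did not measure it. The gripper is open and well clear of everything.

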